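Put the tool rack back together and rack the bench scraper

ROBOT

A 7-joint arm with a two-finger parallel gripper is mounted at the origin on the work surface. World frame = base frame: x ahead of the robot, y to its left, z up, the work surface at z = 0. Lengths are in m, angles in rad, forces in N, time in s.
With the tool pointing down it reaches from about 0.35 to 0.9 m from the base axis. Payload 8.1 kg.
Tool frame: the origin (TCP) lies at the centre of the arm's flange, where the gripper is bolted on; the fingertips stand 178 mm ahead of it and the grasp point (between the pads) lies 159 mm ahead of it; x points along the fingers, z is the direction in which the jaws open and shut, and the axes are right-handed (so a half turn about x gives the same grasp; the last joint's range is limited). The gripper opens to 92 mm and grips with 3 to 60 N. Pads are 19 mm wide; open, the fingers measure 130 mm over their backs; the gripper's body (75 mm by 190 mm) begins 47 mm behind the grasp point.
Start: joints at [-1.413, 0.434, 0.025, 1.573, -0.012, 1.134, -0.075], TCP at [0.161, 0.604, 0.405] pointing down, gripper open.
Joint ranges: [-2.62, 2.62], [-0.44, 2.09], [-1.27, 1.32], [0.08, 2.57], [-1.32, 4.46], [0.12, 2], [-2.74, 2.74]. Speed limits (rad/s): [2.22, 2.22, 3.01, 3.01, 3.14, 3.14, 3.14].

INTERFACE

Orientations are given as a rotation vector (axis times angle).
In Python, from cell import arm, get_image, search_frame, pinpoint gives the robot as it stands.
- The arm moves only by the tool arm_command, never from a script. Its argument "motion" is a list of rows, each a list of 7 numbers: the finger opening in mm, from 0 to 91.8, then the shift along the tool's x, y, z in mm, then the turn, a rotation vector about the tool's x, y, z in degrees. In form: [[fingers, x, y, z, ax, ay, az], ...]. A call has 1 to 5 rows; each row shifts and turns the commanded pose from where the row before left it, along the tool's axes as they then stand; what a row does not reach is not made up. A row lasts 1/8 s, in which the tool goes at most 62.5 mm and 10.7 degrees, less where a joint would pass 70% of its speed; a pose out of reach is approached as far as the arm can. A call with a gripper value outside its range is refused whole. The fingers move at their own pace and stop on an object; "newtons" is the grip in N (left out, the last holds). Time passes only in rows, so rows that do not move let the fingers close. It gives the time, the measured TCP pose, the force and the opening at its end, in the units of the state.
- arm.observe(): the state, without advancing time (a new reading comes with each control period).
- get_image(name): name is "scene" or "top" or "wrist"; returns a dict with "frame" (384x512x3 uint8, red, green, blue), "range_z" (384x512 float32, m along the optical axis (not along the pixel's ray), 0 where there is no reading), "K" (3x3 intrinsics, pixels), "distortion" ([k1, k2, p1, p2, k3] as OpenCV has them; the pictures are not rectified), "origin" and "rotation" of the camera in the world; the wrist camera has in their place "tool_from_camera" (4x4, takes a point from camera to tool coordinates, whose origin is the TCP and whose axes are the tool frame's). Camera axes: x right, y down, z forward; pixel columns grow to the right and rows downward; lengths in m; the calibration is good to about 2 mm. A picture is of the moment at which its call begins: read the wrist's pose just before it.
- arm.sign_off(): hands the job in, once; it reports no verdict.
Trained networks look in the newest picture that a camera, given by its name, has taken for a name from the list of things; names that differ only in an ending like _2 or _b are one class to them, and where a whole thing is asked for, a point or a joint stands for the part that bears it (a point fixed in the world has none). Each returns a list of dicts, best first, with "p" (0 to 1); they miss things now and then, are a little off and sometimes report something else, mostly with a low value. They report only what shows in the picture. A call takes as long as a camera call. They do not tell look-alikes from the thing itself.
- search_frame(camera, target): "point" ([x, y, z] in m, in world coordinates, good to about 4 mm: the middle of the surface that is visible of it).
- pinpoint(camera, target): "point" ([x, y, z] in m, in world coordinates, good to about 4 mm: a listed point, or the origin of a listed thing).
The state is a dict: "clock": time; "joints": joint angles; "dq": joint speeds; "joint_efforts": joint torques, N m; "position": TCP position; "ee_rot": TCP orientation; "force": force on the tool from outside, world axes, zero at the start; "ft_torque": the same for the moment, N m; "width": opening from 0.0 (shut) to 1.0 (fully open).
Only numpy, scipy, OpenCV 4.12 (cv2) and the standard library are available. Lean on these libraries where they do the work, as an engineer would, in place of code of your own. Each camera call takes 0.05 s, during which the arm holds its last target. There are 200 camera calls.

TASK

The tool rack has been washed: fit the white slotted insert back into the empty steel housing, right side up, until its shoulder sits down on the rim all round. Then take the bench scraper off the wire drainer and slide it blade-down into the long slot of the insert until its handle rests on the block. Lower both in without letting them drop, and leave the other things on the counter where they are.

Things in the scene. Friction and masses are not known exactly. Their poses are not given: they have to be found in the camera images.
- rack: the tool rack's housing, fixed to the counter: an upright open-topped box of brushed steel, 161 mm long (its x) x 53 mm wide (its y) x 110 mm tall, walls 3 mm, opening 155 x 47 mm, empty, on a 190 x 85 x 4 mm foot plate; origin under its centre on the counter, z up
- rack_mouth (a point): centre of the housing's opening, level with the rim, 110 mm above the counter; axes as the rack's
- insert: loose white plastic block, 0.45 kg, right side up on the counter: plug body 150 (x) x 42 (y) x 40 mm tall, its lowest 5 mm stepped in 2 mm all round, under a top flange 166 x 58 x 24 mm; 64 mm tall in all. Slotted through: one long slot on the -y side, two short knife slots (56 x 4 mm, end to end at y = +11 mm) that stay empty. Grip across the 58 mm flange. Origin: centre of underside, z up
- insert_shoulder (a point): centre of the flange's underside, 40 mm above the insert's origin. The plug body fits the housing's opening with 2.5 mm clear on each side, either way round; when home the flange lies on the rim and this point is at rack_mouth (insert's origin 70 mm above the counter)
- insert_slot (a point): centre of the long slot's mouth on the insert's top face, 64 mm above its origin and 7 mm to its -y side; slot 130 mm long (x) x 8 mm wide (y), with a 2 mm lead-in bevel; it goes right through and the housing is empty below. Axes as the insert's
- scraper: bench scraper, 0.24 kg: black handle bar 130 mm long (its x) x 30 wide (y) x 30 tall, flat steel blade 120 mm long x 2.5 mm thick reaching 90 mm below it in its xz plane. Hangs blade-down in the drainer, handle's flat underside on two wires. Origin: centre of the handle's underside (105 mm up at the start), z up. Either way round is right. Racked, its origin lies at insert_slot
- scraper_edge (a point): middle of the blade's lower edge, 90 mm below the scraper's origin
- drainer: dark wire rack fixed to the counter, 115 mm (x) x 180 mm (y), with three pairs of upright hoops running along x at y = -55, 0 and +55 mm, tops 105 mm above the counter, wires 5 mm thick and 18 mm apart in a pair. The scraper hangs in the pair at y = -55 mm, a wooden board stands in the one at +55 mm; origin under its centre, z up
- pitcher: stainless milk pitcher, 84 mm across, 105 mm tall, with a side handle; origin under its centre; leave it alone
- tamper: steel coffee tamper, 58 mm across, 86 mm tall; origin under its centre; leave it alone
- jar: closed amber glass jar with a steel lid, 84 mm across, 130 mm tall; origin under its centre; leave it alone
- spray: trigger spray bottle, 72 mm across, 195 mm tall; origin under its centre; leave it alone
- cups: upside-down stack of paper cups, 82 mm across, 155 mm tall; origin under its centre; leave it alone
- mug: white ceramic mug, 82 mm across, 90 mm tall; origin under its centre; leave it alone
- board: small wooden serving board, 100 x 11 x 140 mm tall, standing on edge in the drainer in the hoop pair at drainer y = +55 mm (top about 149 mm above the counter); origin at the middle of its lower edge; leave it alone
Mind the look-alikes: they are no part of the job. What is shaped like the rack but yellow is not meant. Leave any orange or yellow look-alike of the scraper alone.

How it is judged:
By the outcome, as a careful person would: the job done as asked, in the order asked, and still so for the second after the job is handed in, with the robot touching nothing.
It also fails if it takes over 72 s, if anything falls off the work surface, if the arm or the gripper's body presses on something with over 40 N, if the wrist force passes 120 N, or if a joint passes its speed limit or range.

## Working session

There is one attempt and no reset: what is moved stays moved. The work goes in short steps, Python scripts to look and compute and a tool call to move; the robot and the scene stay as the last step left them, time stands still between calls to the robot, and variables do not carry over. Pictures are saved under pics/ and viewed, about 8 in all and at most 12, crops included, and the job is handed in when it is done.

Besides the shell and the picture viewer there is one more tool, called after "Request:" as a command line: name --pt "numbers of a row" for each row, then --argument value for the rest. arm_command: Moves the arm, as the interface text tells. Its arguments: {"type":"object","properties":{"motion":{"type":"array"},"newtons":{"type":"number"}},"required":["motion"]}

```bash
mkdir -p pics; ls
cat > h.py <<'E'
import numpy as np,cv2
from cell import arm,get_image,search_frame,pinpoint
def save(im,fn,box=None,s=1):
    f=im["frame"][:,:,::-1]
    if box: f=f[box[1]:box[3],box[0]:box[2]]
    cv2.imwrite("pics/"+fn,cv2.resize(f,None,fx=s,fy=s,interpolation=cv2.INTER_CUBIC))
def cloud(im,pose=None):
    z=im["range_z"];h,w=z.shape
    u,v=np.meshgrid(np.arange(w),np.arange(h))
    p=cv2.undistortPoints(np.stack([u,v],-1).reshape(-1,1,2).astype(np.float64),np.array(im["K"]),np.array(im["distortion"])).reshape(h,w,2)
    P=np.dstack([p*z[...,None],z])
    if pose is None: R,o=np.array(im["rotation"]),np.array(im["origin"])
    else:
        T=np.array(im["tool_from_camera"]);Rt=cv2.Rodrigues(np.array(pose["ee_rot"],float))[0]
        R=Rt@T[:3,:3];o=Rt@T[:3,3]+np.array(pose["position"])
    W=P@R.T+o; W[z<=0]=np.nan
    return W
E
python3 - <<'E'
from h import *
s=arm.observe();print(s)
print(cv2.Rodrigues(np.array(s["ee_rot"]))[0].round(3))
for c in("scene","top"):
    im=get_image(c);save(im,c+"1.png",s=1.5);np.save(c+"_W.npy",cloud(im));print(c,im["origin"])
    for n in("rack_mouth","insert","insert_slot","scraper","scraper_edge","drainer","rack"):
        print(n,[(np.round(d["point"],3).tolist(),round(d["p"],2)) for d in pinpoint(c,n)][:4])
E
```

```text
pics
{'clock': 0.0, 'joints': array([-1.41256634,  0.43522469,  0.02496971,  1.57411647, -0.01161794,
        1.13402965, -0.0751188 ]), 'dq': array([-0.00166041, -0.00199192, -0.00115378, -0.00080066,  0.00064486,
        0.00072127, -0.00027377]), 'joint_efforts': array([ 1.67068833e-04, -6.67840648e+01,  9.85529758e-01, -3.14462328e+01,
       -6.03647414e-02,  4.28005157e-02,  1.84275282e-04]), 'position': array([0.16114049, 0.60361511, 0.40393616]), 'ee_rot': array([-1.01595953,  1.32264638,  1.01413538]), 'force': array([-0.42891597, -0.20197555,  0.83296325]), 'ft_torque': array([ 0.02662011,  0.00044558, -0.00047792]), 'width': 0.9974525247373834}
[[-0.    -0.966  0.258]
 [-0.002  0.258  0.966]
 [-1.    -0.    -0.002]]Traceback (most recent call last):
  File "<stdin>", line 5, in <module>
  File "h.py", line 16, in cloud
    W=P@R.T+o; W[z<=0]=np.nan
      ~~~~~^~
ValueError: operands could not be broadcast together with shapes (384,512) (3,)
```

```bash
sed -i 's/R,o=np.array(im\["rotation"\])/R,o=cv2.Rodrigues(np.array(im["rotation"],float))[0]/' h.py
python3 - <<'E'
from h import *
for c in("scene","top"):
    im=get_image(c);save(im,c+"1.png",s=1.5);np.save(c+"_W.npy",cloud(im));print(c,im["origin"],im["rotation"])
    for n in("rack_mouth","insert","insert_slot","scraper","scraper_edge","drainer","rack"):
        print(n,[(np.round(d["point"],3).tolist(),round(d["p"],2)) for d in pinpoint(c,n)][:4])
E
```

```text
scene [ 1.09549606 -0.84108     0.83959603] [-2.16154419 -0.60748802  0.29436519]
rack_mouth [([0.429, -0.342, 0.104], 0.72), ([0.641, -0.483, 0.11], 0.62)]
insert [([0.456, 0.313, -0.001], 0.85), ([0.597, -0.002, 0.106], 0.52)]
insert_slot [([0.465, 0.313, 0.066], 0.73)]
scraper [([0.722, 0.456, 0.088], 0.91), ([0.6, 0.004, 0.109], 0.84), ([0.58, -0.173, 0.092], 0.81)]
scraper_edge [([0.719, 0.453, -0.001], 0.93), ([0.6, 0.002, 0.016], 0.91), ([0.584, -0.168, 0.001], 0.91)]
drainer [([0.541, 0.008, -0.0], 0.79), ([0.458, 0.311, 0.002], 0.39)]
rack [([0.43, -0.34, -0.001], 0.98), ([0.638, -0.482, 0.004], 0.77), ([0.451, 0.315, 0.041], 0.7)]
top [ 0.46939346 -0.01382413  1.26409884] [-2.18412358  2.16085436 -0.08652193]
rack_mouth [([0.429, -0.339, 0.111], 0.82), ([0.781, 0.08, 0.002], 0.74), ([0.639, -0.49, 0.112], 0.64)]
insert [([0.458, 0.314, -0.001], 0.9)]
insert_slot [([0.458, 0.312, 0.061], 0.65)]
scraper [([0.601, -0.004, 0.107], 0.57), ([0.585, -0.17, 0.089], 0.56), ([0.718, 0.459, 0.09], 0.56)]
scraper_edge [([0.723, 0.456, 0.001], 0.91)]
drainer [([0.547, 0.013, 0.0], 0.58)]
rack [([0.632, -0.486, 0.003], 0.87), ([0.43, -0.339, -0.001], 0.8)]
```

View pics/scene1.png

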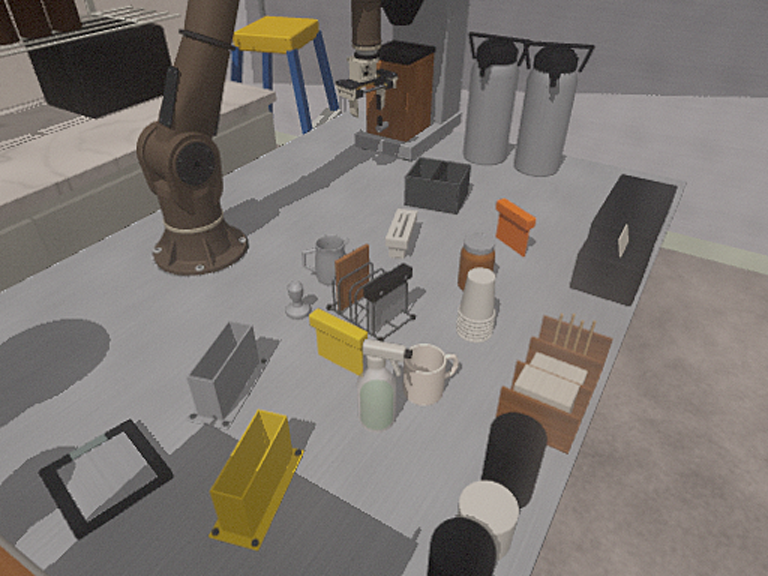

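View pics/top1.png

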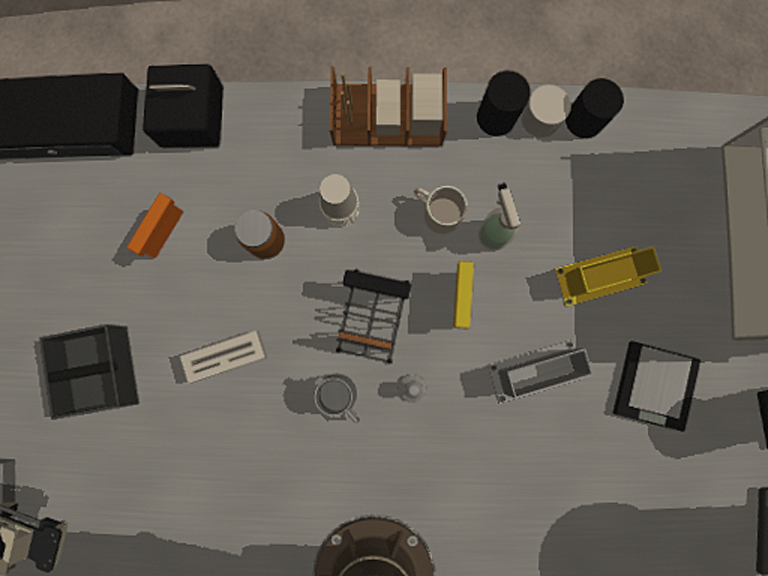

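Run:
```python
from h import *
im=get_image("top");W=cloud(im);Ws=np.load("scene_W.npy")
f=im["frame"]
a=cv2.resize(f[205:265,105:190,::-1],(560,396),interpolation=2);b=cv2.resize(f[165:255,205:290,::-1],(374,396),interpolation=2)
# rows: bigger crops
cv2.imwrite("pics/crop1.png",cv2.resize(np.hstack([a,b]),(800,339)))
def rect(W,c,r,z0,z1,n):
    m=(np.hypot(W[...,0]-c[0],W[...,1]-c[1])<r)&(W[...,2]>z0)&(W[...,2]<z1)
    p=W[m]
    q=cv2.minAreaRect(p[:,:2].astype(np.float32)*1000)
    d=p[:,:2]-p[:,:2].mean(0);w,v=np.linalg.eigh(d.T@d)
    print(n,len(p),np.round(q,1).tolist() if 0 else q,"median z",np.median(p[:,2]).round(4),"mean",p[:,:2].mean(0).round(4),"pca yaw",np.degrees(np.arctan2(v[1,1],v[0,1])).round(1))
for n,w in(("top",W),("scene",Ws)):
    rect(w,(.457,.313),.12,.05,.08,n+" insert")
    rect(w,(.43,-.34),.12,.1,.125,n+" rack")
    rect(w,(.6,0),.1,.12,.15,n+" scraper")
```

```text
top insert 901 ((455.29241943359375, 313.9111633300781), (59.141048431396484, 165.87515258789062), 19.931997299194336) median z 0.0637 mean [0.4544 0.3138] pca yaw 109.3
top rack 214 ((430.722900390625, -337.7669372558594), (54.646217346191406, 163.53440856933594), 16.41939353942871) median z 0.1085 mean [ 0.4313 -0.3404] pca yaw 107.1
top scraper 487 ((597.5775756835938, 0.7330856323242188), (130.05409240722656, 30.364116668701172), 78.16424560546875) median z 0.134 mean [5.967e-01 4.000e-04] pca yaw 78.1
scene insert 339 ((454.1648864746094, 309.1597900390625), (58.557579040527344, 172.08815002441406), 19.301664352416992) median z 0.0631 mean [0.458 0.301] pca yaw 109.1
scene rack 349 ((431.1044616699219, -340.25408935546875), (56.242584228515625, 166.37228393554688), 16.816987991333008) median z 0.1063 mean [ 0.4319 -0.3441] pca yaw 107.8
scene scraper 310 ((597.6317138671875, -3.2691574096679688), (129.23446655273438, 33.948917388916016), 77.65885925292969) median z 0.1335 mean [ 0.6008 -0.0095] pca yaw 77.3
```

View pics/crop1.png

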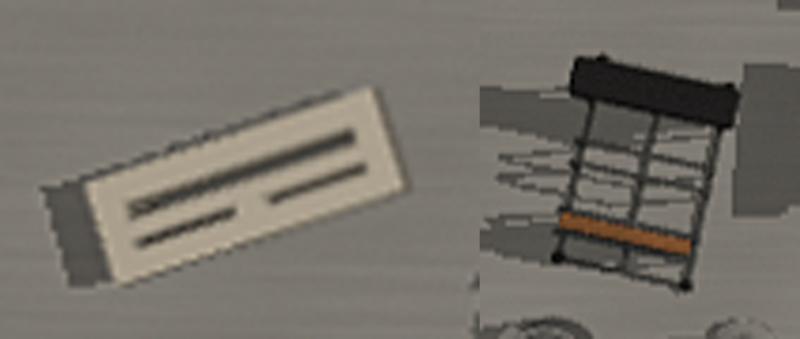

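```bash
cat >> h.py <<'E'
def Rd(yaw): # tool x down, z (jaw) at world yaw deg
    a=np.radians(yaw);z=np.array([np.cos(a),np.sin(a),0]);x=np.array([0,0,-1.]);return np.column_stack([x,np.cross(z,x),z])
def plan(pos,yaw,n,w,s=None):
    """n rows from the current pose to TCP pos, jaw yaw"""
    s=s or arm.observe();R=cv2.Rodrigues(np.array(s["ee_rot"],float))[0];p=np.array(s["position"])
    rv=cv2.Rodrigues(R.T@Rd(yaw))[0].ravel();d=(np.array(pos)-p)/n
    print("at",p.round(4),"t",round(s["clock"],2),"F",s["force"].round(1),"w",round(s["width"]*91.8,1),"rv deg",np.degrees(rv).round(2))
    for i in range(n):
        Ri=R@cv2.Rodrigues(rv*i/n)[0]
        print([w]+(Ri.T@d*1000).round(1).tolist()+np.degrees(rv/n).round(2).tolist())
E
python3 -c "
from h import *
plan((.455,.314,.36),19.3,9,91.8)"
```

```text
at [0.1612 0.6039 0.4048] t 0.9 F [-0.3 -0.6  0.4] w 91.9 rv deg [ 5.575e+01  1.000e-02 -0.000e+00]
[91.8, 5.0, -39.8, -22.7, 6.19, 0.0, -0.0]
[91.8, 5.0, -42.1, -18.3, 6.19, 0.0, -0.0]
[91.8, 5.0, -43.8, -13.6, 6.19, 0.0, -0.0]
[91.8, 5.0, -45.0, -8.8, 6.19, 0.0, -0.0]
[91.8, 5.0, -45.7, -3.9, 6.19, 0.0, -0.0]
[91.8, 5.0, -45.8, 1.0, 6.19, 0.0, -0.0]
[91.8, 5.0, -45.5, 6.0, 6.19, 0.0, -0.0]
[91.8, 5.0, -44.6, 10.9, 6.19, 0.0, -0.0]
[91.8, 5.0, -43.1, 15.6, 6.19, 0.0, -0.0]
```

Request:
arm_command --pt "91.8 5 -39.8 -22.7 6.2 0 0" --pt "91.8 5 -42.1 -18.3 6.2 0 0" --pt "91.8 5 -43.8 -13.6 6.2 0 0" --pt "91.8 5 -45 -8.8 6.2 0 0" --pt "91.8 5 -45.7 -3.9 6.2 0 0"

```text
clock: 1.52
position: [0.3253, 0.4417, 0.3798]
ee_rot: [-0.598, 1.486, 0.599]
force: [0.2, 0.6, -1.2]
width: 1.001
```

Request:
arm_command --pt "91.8 5 -45.8 1 6.2 0 0" --pt "91.8 5 -45.5 6 6.2 0 0" --pt "91.8 5 -44.6 10.9 6.2 0 0" --pt "91.8 5 -43.1 15.6 6.2 0 0" --pt "91.8 0 0 0 0 0 0"

```text
clock: 2.15
position: [0.4574, 0.3105, 0.3597]
ee_rot: [-0.259, 1.554, 0.256]
force: [-0.8, 0.4, -0.2]
width: 0.999
```

```bash
cat >> h.py <<'E'
def rect(W,c,r,z0,z1,n=""):
    m=(np.hypot(W[...,0]-c[0],W[...,1]-c[1])<r)&(W[...,2]>z0)&(W[...,2]<z1)
    p=W[m]
    if len(p)<20: print(n,"few",len(p)); return
    (c,sz,a)=cv2.minAreaRect(p[:,:2].astype(np.float32)*1000)
    print(n,len(p),"c",np.round(c,1),"size",np.round(sz,1),"ang",round(a,1),"z med",np.median(p[:,2]).round(4))
E
python3 - <<'E'
from h import *
s=arm.observe();im=get_image("wrist");save(im,"w1.png");W=cloud(im,s)
rect(W,(.457,.313),.12,.055,.075,"insert")
print(np.nanmedian(W[...,2]))
plan((.455,.314,.212),19.3,3,91.8,s)
E
```

```text
insert 8339 c [456.6 311.3] size [ 58.1 166.8] ang 19.1 z med 0.0636
0.0003398174207165927
at [0.4574 0.3105 0.3597] t 2.15 F [-0.8  0.4 -0.2] w 91.7 rv deg [-0.48  0.05  0.11]
[91.8, 49.2, 1.5, -0.4, -0.16, 0.02, 0.04]
[91.8, 49.2, 1.4, -0.4, -0.16, 0.02, 0.04]
[91.8, 49.2, 1.4, -0.4, -0.16, 0.02, 0.04]
```

View pics/w1.png

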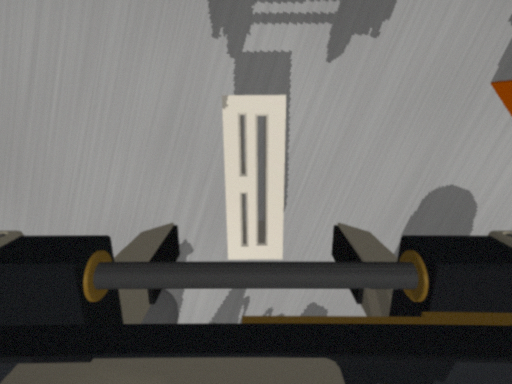

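The wrist view shows the white insert at columns 225–287 and rows 95–258, centred between the jaws. The long slot is on the right, towards world +x. I'm descending to grip it.

Request:
arm_command --pt "91.8 45 1 -0.5 0 0 0" --pt "91.8 45 0 0 0 0 0" --pt "91.8 40 0 0 0 0 0" --pt "91.8 18 0 0 0 0 0" --pt "91.8 0 0 0 0 0 0"

```text
clock: 2.82
position: [0.4528, 0.3156, 0.2106]
ee_rot: [-0.266, 1.557, 0.265]
force: [-0.2, 0.1, 0.7]
width: 0.999
```

Request:
arm_command --pt "50 0 0 0 0 0 0" --pt "50 0 0 0 0 0 0" --pt "50 0 0 0 0 0 0" --pt "50 0 0 0 0 0 0" --newtons 35

```text
clock: 3.32
position: [0.4544, 0.3148, 0.2123]
ee_rot: [-0.263, 1.553, 0.264]
force: [-1.2, -0.4, 5.0]
width: 0.634
```

Request:
arm_command --pt "50 -20 0 0 0 0 0" --pt "50 -40 0 0 0 0 0" --pt "50 -50 0 0 0 0 0" --pt "50 -50 0 0 0 0 0" --pt "50 -48 0 0 0 0 0"

```text
clock: 3.95
position: [0.4536, 0.3142, 0.421]
ee_rot: [-0.264, 1.556, 0.263]
force: [1.1, 0.7, -4.8]
width: 0.626
```

Run:
```python
from h import *
s=arm.observe();im=get_image("wrist");W=cloud(im,s);z=s["position"][2]-.159
rect(W,s["position"][:2],.13,z+.002,z+.03,"insert in hand")
plan((.432,-.34,.42),17.2,14,50,s)
```

```text
insert in hand 22365 c [446.3 334.7] size [ 92.8 115.1] ang 19.3 z med 0.2723
at [0.4536 0.3142 0.421 ] t 3.95 F [ 1.1  0.7 -4.8] w 57.5 rv deg [ 2.04 -0.06  0.02]
[50, 0.1, -43.6, -16.9, 0.15, -0.0, 0.0]
[50, 0.1, -43.7, -16.7, 0.15, -0.0, 0.0]
[50, 0.1, -43.7, -16.6, 0.15, -0.0, 0.0]
[50, 0.1, -43.7, -16.5, 0.15, -0.0, 0.0]
[50, 0.1, -43.8, -16.4, 0.15, -0.0, 0.0]
[50, 0.1, -43.8, -16.3, 0.15, -0.0, 0.0]
[50, 0.1, -43.9, -16.2, 0.15, -0.0, 0.0]
[50, 0.1, -43.9, -16.1, 0.15, -0.0, 0.0]
[50, 0.1, -43.9, -16.0, 0.15, -0.0, 0.0]
[50, 0.1, -44.0, -15.9, 0.15, -0.0, 0.0]
[50, 0.1, -44.0, -15.7, 0.15, -0.0, 0.0]
[50, 0.1, -44.1, -15.6, 0.15, -0.0, 0.0]
[50, 0.1, -44.1, -15.5, 0.15, -0.0, 0.0]
[50, 0.1, -44.1, -15.4, 0.15, -0.0, 0.0]
```

Request:
arm_command --pt "50 0 -30 -12 0 0 0" --pt "50 0 -44 -17 0.4 0 0" --pt "50 0 -44 -17 0.4 0 0" --pt "50 0 -44 -16 0.4 0 0" --pt "50 0 -44 -16 0.4 0 0"

```text
clock: 4.62
position: [0.4457, 0.0928, 0.4192]
ee_rot: [-0.242, 1.558, 0.242]
force: [0.6, -0.4, -5.0]
width: 0.627
```

Request:
arm_command --pt "50 0 -44 -16 0.4 0 0" --pt "50 0 -44 -16 0 0 0" --pt "50 0 -44 -16 0 0 0" --pt "50 0 -44 -16 0 0 0" --pt "50 0 -44 -16 0 0 0"

```text
clock: 5.25
position: [0.4348, -0.1407, 0.4193]
ee_rot: [-0.236, 1.558, 0.237]
force: [0.5, -0.2, -4.0]
width: 0.63
```

Run:
```python
from h import *
s=arm.observe();
plan((.432,-.34,.38),17.2,5,50,s)
im=get_image("wrist");save(im,"w2.png");Rt=cv2.Rodrigues(np.array(s["ee_rot"],float))[0]
T=(cloud(im,s)-s["position"])@Rt; np.save("T.npy",T)
c=im["frame"].astype(int)
for r in range(60,384,16):print(r,[tuple(np.round(T[r,k]*1000).tolist()) if np.isfinite(T[r,k,0]) else None for k in(210,235,256,275,300)])
```

```text
at [ 0.4348 -0.1407  0.4193] t 5.25 F [ 0.5 -0.2 -4. ] w 57.8 rv deg [ 0.06 -0.03 -0.04]
[50, 7.8, -37.9, -12.4, 0.01, -0.01, -0.01]
[50, 7.8, -37.9, -12.3, 0.01, -0.01, -0.01]
[50, 7.8, -37.9, -12.3, 0.01, -0.01, -0.01]
[50, 7.9, -37.9, -12.3, 0.01, -0.01, -0.01]
[50, 7.9, -37.9, -12.3, 0.01, -0.01, -0.01]
60 [(420.0, 130.0, -57.0), (420.0, 130.0, -25.0), (421.0, 130.0, 1.0), (419.0, 130.0, 25.0), (419.0, 130.0, 57.0)]
76 [(420.0, 111.0, -58.0), (420.0, 111.0, -26.0), (420.0, 111.0, 1.0), (418.0, 111.0, 25.0), (414.0, 111.0, 57.0)]
92 [(419.0, 92.0, -59.0), (342.0, 89.0, -21.0), (408.0, 92.0, 1.0), (418.0, 92.0, 26.0), (420.0, 92.0, 58.0)]
108 [(149.0, 75.0, -19.0), (148.0, 75.0, -8.0), (149.0, 75.0, 0.0), (147.0, 75.0, 8.0), (149.0, 75.0, 19.0)]
124 [(149.0, 69.0, -19.0), (149.0, 69.0, -9.0), (149.0, 69.0, 0.0), (149.0, 69.0, 9.0), (149.0, 69.0, 19.0)]
140 [(149.0, 62.0, -20.0), (211.0, 55.0, -13.0), (148.0, 62.0, 0.0), (151.0, 62.0, 9.0), (148.0, 62.0, 20.0)]
156 [(149.0, 55.0, -20.0), (209.0, 44.0, -13.0), (149.0, 55.0, 0.0), (190.0, 48.0, 12.0), (149.0, 55.0, 20.0)]
172 [(149.0,
[... 786 characters left out ...]
.0, -6.0), (94.0, 26.0, 0.0), (95.0, 26.0, 6.0), (95.0, 26.0, 13.0)]
300 [(149.0, -20.0, -23.0), (184.0, -47.0, -13.0), (149.0, -20.0, 0.0), (158.0, -28.0, 11.0), (149.0, -20.0, 23.0)]
316 [(86.0, 22.0, -12.0), (86.0, 22.0, -5.0), (86.0, 22.0, 0.0), (87.0, 21.0, 5.0), (87.0, 21.0, 12.0)]
332 [(77.0, 25.0, -11.0), (76.0, 26.0, -5.0), (77.0, 25.0, 0.0), (77.0, 25.0, 5.0), (77.0, 25.0, 11.0)]
348 [(72.0, 26.0, -10.0), (73.0, 25.0, -4.0), (72.0, 25.0, 0.0), (72.0, 25.0, 4.0), (72.0, 25.0, 10.0)]
364 [(69.0, 25.0, -9.0), (68.0, 26.0, -4.0), (68.0, 25.0, 0.0), (68.0, 26.0, 4.0), (68.0, 25.0, 9.0)]
380 [(63.0, 26.0, -9.0), (64.0, 25.0, -4.0), (64.0, 26.0, 0.0), (65.0, 24.0, 4.0), (65.0, 25.0, 9.0)]
```

View pics/w2.png

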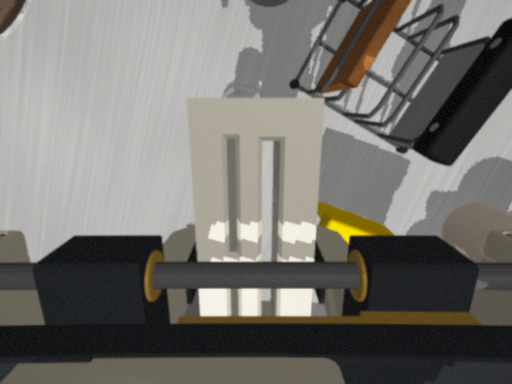

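The insert is held square at columns 188–325, with its top at tool x = 149 mm and the long slot on the tool's +z side. It sits a few mm off-centre along tool y. I'm moving past the housing to look back at its rim with the wrist camera.

```bash
cat >> h.py <<'E'
def hand(T):
    m=(abs(T[...,0]-.149)<.004)&(abs(T[...,2])<.04)&(T[...,1]>.01)&(T[...,1]<.1)
    p=T[m]; e=[np.percentile(p[abs(p[:,2]-z)<.003][:,1],99.5) for z in(-.02,0,.015,.022)]
    q=p[(p[:,1]>.03)&(p[:,1]<.07)]
    ys=np.arange(.032,.07,.006);L=[q[abs(q[:,1]-y)<.003][:,2].min() for y in ys];H=[q[abs(q[:,1]-y)<.003][:,2].max() for y in ys]
    print("end y",np.round(e,4),"z lo/hi",np.mean(L).round(4),np.mean(H).round(4),"skew deg",np.degrees(np.polyfit(ys,L,1)[0]).round(2),np.degrees(np.polyfit(ys,H,1)[0]).round(2))
    print("tilt: x(y) slope deg",np.degrees(np.polyfit(p[:,1],p[:,0],1)[0]).round(2),"x(z)",np.degrees(np.polyfit(p[:,2],p[:,0],1)[0]).round(2),"x mean",p[:,0].mean().round(4))
E
python3 - <<'E'
from h import *
hand(np.load("T.npy"))
plan((.49,-.52,.5),17,8,50)
E
```

```text
end y [0.0793 0.0793 0.0793 0.0792] z lo/hi -0.0288 0.0292 skew deg -0.06 -0.08
tilt: x(y) slope deg -0.11 x(z) -0.25 x mean 0.1487
at [ 0.4337 -0.1468  0.4198] t 5.3 F [-0.9 -7.  -3.4] w 57.6 rv deg [-0.09 -0.03  0.18]
[50, -9.9, -46.7, -6.8, -0.01, -0.0, 0.02]
[50, -9.9, -46.7, -6.9, -0.01, -0.0, 0.02]
[50, -9.9, -46.7, -6.9, -0.01, -0.0, 0.02]
[50, -9.9, -46.7, -6.9, -0.01, -0.0, 0.02]
[50, -9.9, -46.7, -6.9, -0.01, -0.0, 0.02]
[50, -10.0, -46.7, -6.9, -0.01, -0.0, 0.02]
[50, -10.0, -46.7, -6.9, -0.01, -0.0, 0.02]
[50, -10.0, -46.7, -6.9, -0.01, -0.0, 0.02]
```

Request:
arm_command --pt "50 -10 -47 -7 0 0 0" --pt "50 -10 -47 -7 0 0 0" --pt "50 -10 -47 -7 0 0 0" --pt "50 -10 -47 -7 0 0 0" --pt "50 -10 -47 -7 0 0 0"

```text
clock: 5.92
position: [0.472, -0.3751, 0.4691]
ee_rot: [-0.236, 1.559, 0.238]
force: [0.8, 1.1, -4.2]
width: 0.626
```

Request:
arm_command --pt "50 -10 -47 -7 0 0 0" --pt "50 -10 -47 -7 0 0 0" --pt "50 -10 -40 -6 0 0 0" --pt "50 0 0 0 0 0 0" --pt "50 0 0 0 0 0 0"

```text
clock: 6.55
position: [0.4926, -0.5077, 0.4984]
ee_rot: [-0.235, 1.559, 0.238]
force: [-0.1, 0.0, -4.8]
width: 0.632
```

Run:
```python
from h import *
s=arm.observe();print(s["position"],s["dq"].round(3));im=get_image("wrist");save(im,"w3.png");W=cloud(im,s);np.save("W3.npy",W)
rect(W,(.431,-.34),.12,.1,.118,"rack")
plan((.432,-.34,.42),17,5,50,s)
```

```text
[ 0.49264776 -0.50766907  0.49841771] [-0.022 -0.017 -0.005  0.011 -0.    -0.     0.001]
rack 667 c [ 442.1 -373.8] size [53.2 91.3] ang 17.6 z med 0.1093
at [ 0.4926 -0.5077  0.4984] t 6.55 F [-0.1  0.  -4.8] w 58.0 rv deg [ 0.24 -0.03 -0.13]
[50, 15.8, 35.6, -1.6, 0.05, -0.01, -0.03]
[50, 15.7, 35.6, -1.7, 0.05, -0.01, -0.03]
[50, 15.7, 35.6, -1.7, 0.05, -0.01, -0.03]
[50, 15.7, 35.6, -1.7, 0.05, -0.01, -0.03]
[50, 15.7, 35.6, -1.8, 0.05, -0.01, -0.03]
```

View pics/w3.png

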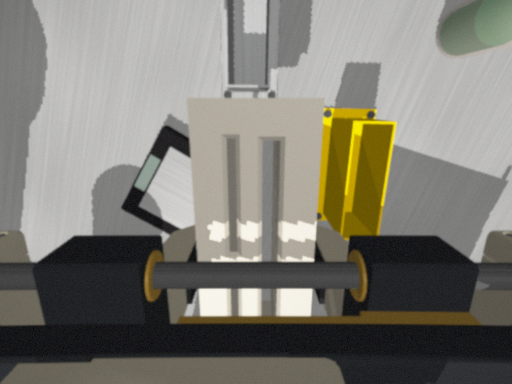

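Run:
```python
from h import *
def fit(W,n):
    m=(np.hypot(W[...,0]-.431,W[...,1]+.34)<.12)&(W[...,2]>.1)&(W[...,2]<.118);p=W[m][:,:2]-[.431,-.34]
    a=np.radians(17);u=np.array([-np.sin(a),np.cos(a)]);v=np.array([np.cos(a),np.sin(a)])
    t=p@u;w=p@v
    ys=np.arange(t.min()+.008,min(t.max(),.08)-.008,.006);k=[]
    for y in ys:
        q=w[abs(t-y)<.004]
        if len(q)>3 and np.ptp(q)>.045:k.append((y,q.min(),q.max()))
    k=np.array(k);print(n,"yaw lo/hi",[(17-np.degrees(np.polyfit(k[:,0],k[:,i],1)[0])).round(2) for i in(1,2)],"lateral",(k[:,1:].mean(0)*1000).round(1),"t",(t.min()*1000).round(1),(t.max()*1000).round(1))
fit(np.load("W3.npy"),"wrist")
im=get_image("top");save(im,"t2.png")
fit(np.load("top_W.npy"),"top");fit(np.load("scene_W.npy"),"scene")
```

```text
wrist yaw lo/hi [np.float64(17.61), np.float64(16.86)] lateral [-25.4  26.8] t -80.9 10.4
top yaw lo/hi [np.float64(16.28), np.float64(16.48)] lateral [-26.2  26.9] t -79.8 83.1
scene yaw lo/hi [np.float64(16.55), np.float64(17.06)] lateral [-26.6  26.6] t -83.4 83.0
```

Run:
```python
from h import *
plan((.4301,-.3367,.343),17,5,50)
```

```text
at [ 0.493  -0.5069  0.4991] t 6.65 F [-0.8  0.3 -4.8] w 57.9 rv deg [ 0.32  0.02 -0.1 ]
[50, 31.3, 36.2, -1.9, 0.06, 0.0, -0.02]
[50, 31.3, 36.2, -1.9, 0.06, 0.0, -0.02]
[50, 31.3, 36.2, -2.0, 0.06, 0.0, -0.02]
[50, 31.2, 36.2, -2.0, 0.06, 0.0, -0.02]
[50, 31.2, 36.2, -2.0, 0.06, 0.0, -0.02]
```

Request:
arm_command --pt "50 20 45 -2 0.3 0 0" --pt "50 30 50 -3 0 0 0" --pt "50 35 48 -3 0 0 0" --pt "50 35 38 -2 0 0 0" --pt "50 36 0 0 0 0 0"

```text
clock: 7.28
position: [0.4297, -0.3335, 0.343]
ee_rot: [-0.233, 1.556, 0.239]
force: [1.4, 0.2, -4.0]
width: 0.631
```

Request:
arm_command --pt "50 0 0 0 0 0 0" --pt "50 0 0 0 0 0 0"

```text
clock: 7.52
position: [0.4304, -0.3384, 0.3451]
ee_rot: [-0.233, 1.557, 0.231]
force: [0.1, 0.2, -3.8]
width: 0.631
```

Run:
```python
from h import *
s=arm.observe();im=get_image("wrist")
Rt=cv2.Rodrigues(np.array(s["ee_rot"],float))[0];hand((cloud(im,s)-s["position"])@Rt)
plan((.4301,-.3367,.343),17,1,50,s)
```

```text
end y [0.0797 0.0797 0.0793 0.0793] z lo/hi -0.0289 0.0292 skew deg 0.15 0.04
tilt: x(y) slope deg 0.1 x(z) -0.21 x mean 0.1489
at [ 0.4304 -0.3384  0.3451] t 7.53 F [ 0.1  0.2 -3.8] w 57.9 rv deg [-0.05  0.06  0.09]
[50, 2.1, 1.7, 0.2, -0.05, 0.06, 0.09]
```

Request:
arm_command --pt "50 8 1.5 0 0 0 0" --pt "50 8 0 0 0 0 0" --pt "50 6 0 0 0 0 0" --pt "50 5 0 0 0 0 0" --pt "50 3 0 0 0 0 0"

```text
clock: 8.2
position: [0.4295, -0.3365, 0.3133]
ee_rot: [-0.232, 1.559, 0.232]
force: [0.2, 0.1, -4.6]
width: 0.631
```

Request:
arm_command --pt "50 3 0 0 0 0 0" --pt "50 3 0 0 0 0 0" --pt "50 0 0 0 0 0 0"

```text
clock: 8.57
position: [0.4295, -0.3364, 0.3075]
ee_rot: [-0.232, 1.559, 0.232]
force: [-0.0, 0.7, -4.7]
width: 0.625
```

Request:
arm_command --pt "50 6 0 0 0 0 0" --pt "50 6 0 0 0 0 0" --pt "50 5 0 0 0 0 0" --pt "50 3 0 0 0 0 0" --pt "50 1 0 0 0 0 0"

```text
clock: 9.2
position: [0.4295, -0.3365, 0.2865]
ee_rot: [-0.232, 1.559, 0.232]
force: [0.4, 0.8, -4.9]
width: 0.626
```

Request:
arm_command --pt "50 2 0 0 0 0 0" --pt "50 1 0 0 0 0 0" --pt "50 0 0 0 0 0 0"

```text
clock: 9.57
position: [0.4295, -0.3365, 0.2837]
ee_rot: [-0.232, 1.558, 0.232]
force: [-1.0, 0.4, -4.6]
width: 0.628
```

Still hanging free, so I'm creeping down to contact.

Request:
arm_command --pt "50 1 0 0 0 0 0" --pt "50 0 0 0 0 0 0" --pt "50 1 0 0 0 0 0" --pt "50 0 0 0 0 0 0"

```text
clock: 10.07
position: [0.4295, -0.3366, 0.2823]
ee_rot: [-0.232, 1.558, 0.232]
force: [-1.3, 2.1, 4.2]
width: 0.633
```

Request:
arm_command --pt "50 0.5 0 0 0 0 0" --pt "50 0 0 0 0 0 0" --pt "75 0 0 0 0 0 0" --pt "75 0 0 0 0 0 0" --pt "75 0 0 0 0 0 0"

```text
clock: 10.7
position: [0.4296, -0.3366, 0.2812]
ee_rot: [-0.232, 1.558, 0.232]
force: [0.3, -0.0, -0.5]
width: 0.813
```

Request:
arm_command --pt "75 -15 0 0 0 0 0" --pt "75 -40 0 0 0 0 0" --pt "75 -50 0 0 0 0 0" --pt "75 -45 0 0 0 0 0" --pt "75 0 0 0 0 0 0"

```text
clock: 11.32
position: [0.4297, -0.3376, 0.4354]
ee_rot: [-0.235, 1.553, 0.228]
force: [-0.4, 1.0, -0.3]
width: 0.818
```

Request:
arm_command --pt "75 0 -55 0 0 0 0" --pt "75 0 -55 0 0 0 0" --pt "75 0 -20 0 0 0 0" --pt "75 0 0 0 0 0 0" --pt "75 0 0 0 0 0 0"

```text
clock: 11.95
position: [0.4673, -0.4601, 0.4308]
ee_rot: [-0.231, 1.559, 0.233]
force: [-0.1, -0.3, 0.4]
width: 0.814
```

Run:
```python
from h import *
s=arm.observe();im=get_image("wrist");save(im,"w4.png");W=cloud(im,s);np.save("W4.npy",W)
def top(W,n):
    rect(W,(.4315,-.34),.12,.12,.145,n)
    p=W[(np.hypot(W[...,0]-.4315,W[...,1]+.34)<.12)&(W[...,2]>.125)&(W[...,2]<.142)]
    a=np.radians(17);q=p[:,:2]-[.4315,-.34];t=q@[-np.sin(a),np.cos(a)];w=q@[np.cos(a),np.sin(a)]
    A=np.c_[t,w,np.ones(len(t))];c=np.linalg.lstsq(A,p[:,2],rcond=None)[0];print("plane tilt deg along,across",np.degrees(c[:2]).round(2),"z0",c[2].round(4))
top(W,"wrist")
im=get_image("top");top(cloud(im),"top")
im=get_image("scene");top(cloud(im),"scene");save(im,"s2.png",(120,200,260,330),4)
plan((.56,-.13,.42),-12,6,75,s)
```

```text
wrist 7913 c [ 437.7 -362.9] size [ 58.4 117.2] ang 17.1 z med 0.1334
plane tilt deg along,across [-0.17  0.03] z0 0.1333
top 1079 c [ 429.7 -337.4] size [ 60.1 167.8] ang 16.6 z med 0.1332
plane tilt deg along,across [ 0.01 -0.14] z0 0.1332
scene 1022 c [ 429.8 -339.2] size [ 60.9 172. ] ang 17.1 z med 0.1325
plane tilt deg along,across [ 0.68 -0.67] z0 0.1324
at [ 0.4673 -0.4601  0.4308] t 11.95 F [-0.1 -0.3  0.4] w 74.8 rv deg [28.96 -0.04 -0.07]
[75, 1.8, 48.1, 30.8, 4.83, -0.01, -0.01]
[75, 1.8, 50.5, 26.7, 4.83, -0.01, -0.01]
[75, 1.8, 52.6, 22.3, 4.83, -0.01, -0.01]
[75, 1.8, 54.3, 17.8, 4.83, -0.01, -0.01]
[75, 1.8, 55.6, 13.2, 4.83, -0.01, -0.01]
[75, 1.8, 56.5, 8.5, 4.83, -0.01, -0.01]
```

View pics/w4.png

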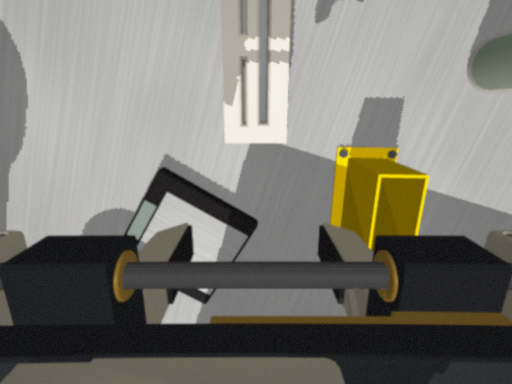

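The insert sits flat in the housing: its flange top is at z ≈ 0.1333 m with tilt under 0.2°. The long slot is visible at columns 258–268. Next I'm heading for the black scraper on the drainer. The other two candidates are the yellow one at about (465,295) and the orange one at about (155,225) in the top picture; both are excluded by colour and because they aren't on the drainer.

Request:
arm_command --pt "75 0 48 31 4.8 0 0" --pt "75 0 50 27 4.8 0 0" --pt "75 0 53 22 4.8 0 0" --pt "75 0 54 18 4.8 0 0" --pt "75 0 56 13 4.8 0 0"

```text
clock: 12.72
position: [0.5448, -0.1832, 0.4316]
ee_rot: [0.099, 1.568, -0.097]
force: [0.9, 0.5, 0.5]
width: 0.817
```

Request:
arm_command --pt "75 5 56 8 4.8 0 0" --pt "75 0 0 0 0 0 0" --pt "75 0 0 0 0 0 0"

```text
clock: 13.1
position: [0.5592, -0.1308, 0.4264]
ee_rot: [0.161, 1.565, -0.161]
force: [-0.3, -0.3, 0.9]
width: 0.813
```

Run:
```python
from h import *
s=arm.observe();im=get_image("wrist");save(im,"w5.png");W=cloud(im,s)
rect(W,(.598,-.001),.1,.125,.145,"scraper")
m=(np.hypot(W[...,0]-.598,W[...,1])<.1)&(W[...,2]>.125)&(W[...,2]<.145)
print("rows/cols",[ (np.where(m)[i].min(),np.where(m)[i].max()) for i in(0,1)])
W=np.load("W4.npy");a=np.radians(17);q=W[...,:2]-[.4309,-.3401];t=q@[-np.sin(a),np.cos(a)];w=q@[np.cos(a),np.sin(a)]
for t0 in(-.06,-.05,-.04,-.03,-.02,-.01,0,.01):
    k=(abs(t-t0)<.004)&(abs(w-.007)<.008)&(W[...,2]>.129);x=np.sort(w[k]);g=np.diff(x);i=g.argmax();print(t0,"slot gap",(x[i]*1000).round(1),(x[i+1]*1000).round(1))
plan((.598,-.001,.36),-12,3,60,s)
```

```text
scraper 3850 c [596.4 -21.7] size [88.1 29.4] ang 78.1 z med 0.1343
rows/cols [(np.int64(0), np.int64(112)), (np.int64(254), np.int64(289))]
-0.06 slot gap 2.4 11.6
-0.05 slot gap 2.4 11.5
-0.04 slot gap 2.3 11.4
-0.03 slot gap 2.3 11.3
-0.02 slot gap 2.3 11.2
-0.01 slot gap 2.3 11.0
0 slot gap 3.1 11.1
0.01 slot gap 3.2 11.6
at [ 0.5592 -0.1308  0.4264] t 13.1 F [-0.3 -0.3  0.9] w 74.7 rv deg [ 0.25  0.01 -0.  ]
[60, 22.2, 45.0, 3.8, 0.08, 0.0, -0.0]
[60, 22.2, 45.0, 3.8, 0.08, 0.0, -0.0]
[60, 22.1, 45.0, 3.7, 0.08, 0.0, -0.0]
```

View pics/w5.png

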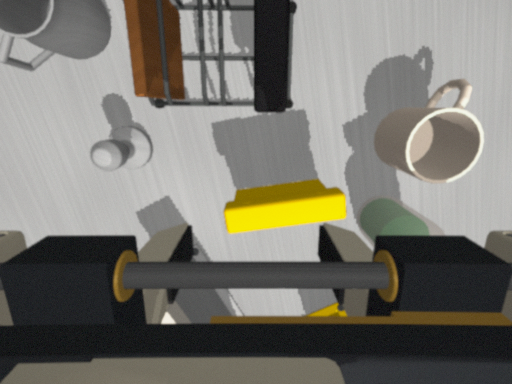

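Request:
arm_command --pt "60 20 45 4 0.2 0 0" --pt "60 20 45 4 0 0 0" --pt "60 22 45 5 0 0 0" --pt "60 0 0 0 0 0 0" --pt "60 0 0 0 0 0 0"

```text
clock: 13.78
position: [0.6001, -0.0038, 0.3646]
ee_rot: [0.166, 1.564, -0.167]
force: [0.4, 0.2, -0.6]
width: 0.652
```

```bash
cat >> h.py <<'E'
def handS(T,x0,x1):
    m=(T[...,0]>x0)&(T[...,0]<x1)&(abs(T[...,2])<.03)&(T[...,1]<.09)&(T[...,1]>-.03)
    p=T[m];print("n",len(p),"x mean",p[:,0].mean().round(4),"end y",np.percentile(p[:,1],99.7).round(4))
    r=[]
    for y in np.arange(.02,.06,.005):
        q=p[abs(p[:,1]-y)<.003]
        if len(q)>5:r.append((y,*np.percentile(q[:,2],[1,99])))
    r=np.array(r);print("z lo/hi mm",(r[:,1:].mean(0)*1000).round(1),"skew",[np.degrees(np.polyfit(r[:,0],r[:,i],1)[0]).round(2) for i in(1,2)],"x slope y,z deg",np.degrees(np.polyfit(p[:,1],p[:,0],1)[0]).round(2),np.degrees(np.polyfit(p[:,2],p[:,0],1)[0]).round(2))
E
python3 - <<'E'
from h import *
s=arm.observe();im=get_image("wrist");save(im,"w6.png");Rt=cv2.Rodrigues(np.array(s["ee_rot"],float))[0]
T=(cloud(im,s)-s["position"])@Rt;h=s["position"][2]
print(h);handS(T,h-.142,h-.128)
plan((.598,-.001,.36),-12,1,60,s)
E
```

```text
0.36463212612366575
n 4928 x mean 0.2303 end y 0.067
z lo/hi mm [-15.2  13.9] skew [np.float64(-0.06), np.float64(0.71)] x slope y,z deg 0.15 0.05
at [ 0.6001 -0.0038  0.3646] t 13.78 F [ 0.4  0.2 -0.6] w 59.9 rv deg [-0.17  0.03  0.05]
[60, 4.6, 2.3, -2.6, -0.17, 0.03, 0.05]
```

View pics/w6.png

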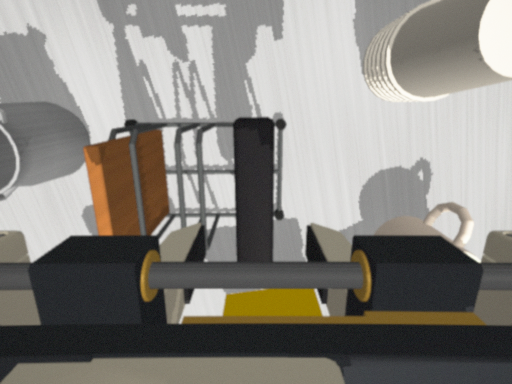

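The handle is at columns 236–273 and rows 117–260, centred between the fingers to within 1 mm. I'm descending with the jaws narrowed to stay clear of the middle hoops.

Request:
arm_command --pt "46 10 2 -0.6 0 0 0" --pt "46 30 0 0 0 0 0" --pt "46 25 0 0 0 0 0" --pt "46 14 0 0 0 0 0" --pt "46 0 0 0 0 0 0"

```text
clock: 14.45
position: [0.5998, -0.0002, 0.2846]
ee_rot: [0.166, 1.566, -0.166]
force: [-0.3, -0.0, 0.9]
width: 0.502
```

Request:
arm_command --pt "20 0 0 0 0 0 0" --pt "20 0 0 0 0 0 0" --pt "20 0 0 0 0 0 0" --pt "20 0 0 0 0 0 0" --newtons 35

```text
clock: 14.95
position: [0.6004, 0.0002, 0.2861]
ee_rot: [0.165, 1.563, -0.165]
force: [-0.8, -0.3, 6.2]
width: 0.323
```

Request:
arm_command --pt "20 -15 0 0 0 0 0" --pt "20 -35 0 0 0 0 0" --pt "20 -50 0 0 0 0 0" --pt "20 -55 0 0 0 0 0" --pt "20 -60 0 0 0 0 0"

```text
clock: 15.58
position: [0.5994, 0.0003, 0.5023]
ee_rot: [0.165, 1.565, -0.166]
force: [0.3, 0.9, -2.8]
width: 0.326
```

Run:
```python
from h import *
s=arm.observe();im=get_image("wrist");Rt=cv2.Rodrigues(np.array(s["ee_rot"],float))[0]
T=(cloud(im,s)-s["position"])@Rt;handS(T,.144,.158)
plan((.4376,-.3379,.5),17,8,20,s)
```

```text
n 9563 x mean 0.1518 end y 0.0633
z lo/hi mm [-14.2  15.1] skew [np.float64(-0.07), np.float64(0.02)] x slope y,z deg 0.39 0.08
at [5.994e-01 3.000e-04 5.023e-01] t 15.57 F [ 0.3  0.9 -2.8] w 30.0 rv deg [-29.07  -0.05   0.  ]
[20, 0.3, -45.6, -10.9, -3.63, -0.01, 0.0]
[20, 0.3, -44.8, -13.8, -3.63, -0.01, 0.0]
[20, 0.3, -43.8, -16.6, -3.63, -0.01, 0.0]
[20, 0.3, -42.7, -19.4, -3.63, -0.01, 0.0]
[20, 0.3, -41.4, -22.0, -3.63, -0.01, 0.0]
[20, 0.3, -39.9, -24.6, -3.63, -0.01, 0.0]
[20, 0.3, -38.2, -27.1, -3.63, -0.01, 0.0]
[20, 0.3, -36.5, -29.5, -3.63, -0.01, 0.0]
```

Request:
arm_command --pt "20 0 -35 -8 -3.6 0 0" --pt "20 0 -45 -14 -3.6 0 0" --pt "20 0 -44 -17 -3.6 0 0" --pt "20 0 -43 -19 -3.6 0 0" --pt "20 0 -41 -22 -3.6 0 0"

```text
clock: 16.25
position: [0.5024, -0.203, 0.5006]
ee_rot: [-0.083, 1.569, 0.083]
force: [-0.0, -0.5, -3.1]
width: 0.325
```

Request:
arm_command --pt "20 0 -40 -25 -3.6 0 0" --pt "20 0 -38 -27 -3.6 0 0" --pt "20 0 -36 -30 -3.6 0 0" --pt "20 0 0 0 0 0 0" --pt "20 0 0 0 0 0 0"

```text
clock: 16.88
position: [0.4415, -0.3275, 0.5003]
ee_rot: [-0.228, 1.558, 0.229]
force: [-0.2, -0.9, -2.9]
width: 0.325
```

Run:
```python
from h import *
s=arm.observe();im=get_image("wrist");Rt=cv2.Rodrigues(np.array(s["ee_rot"],float))[0]
T=(cloud(im,s)-s["position"])@Rt;handS(T,.144,.158)
plan((.4367,-.3364,.422),17,2,20,s)
```

```text
n 9566 x mean 0.1518 end y 0.0632
z lo/hi mm [-14.4  14.8] skew [np.float64(0.04), np.float64(0.03)] x slope y,z deg 0.41 0.07
at [ 0.4415 -0.3275  0.5003] t 16.88 F [-0.2 -0.9 -2.9] w 29.8 rv deg [-0.3   0.02 -0.04]
[20, 39.2, -3.6, -3.6, -0.15, 0.01, -0.02]
[20, 39.2, -3.6, -3.6, -0.15, 0.01, -0.02]
```

Request:
arm_command --pt "20 25 -7.2 -7 -0.3 0 0" --pt "20 30 0 0 0 0 0" --pt "20 23 0 0 0 0 0" --pt "20 0 0 0 0 0 0" --pt "20 0 0 0 0 0 0"

```text
clock: 17.55
position: [0.4376, -0.3363, 0.4231]
ee_rot: [-0.235, 1.557, 0.234]
force: [0.6, -0.4, -1.8]
width: 0.327
```

Run:
```python
from h import *
s=arm.observe();plan((.4368,-.3364,.422),17,1,20,s)
im=get_image("scene");save(im,"s3.png",(100,120,270,300),4);save(get_image("wrist"),"w7.png")
```

```text
at [ 0.4376 -0.3363  0.4231] t 17.55 F [ 0.6 -0.4 -1.8] w 30.0 rv deg [0.12 0.03 0.04]
[20, 1.1, 0.2, -0.8, 0.12, 0.03, 0.04]
```

View pics/s3.png

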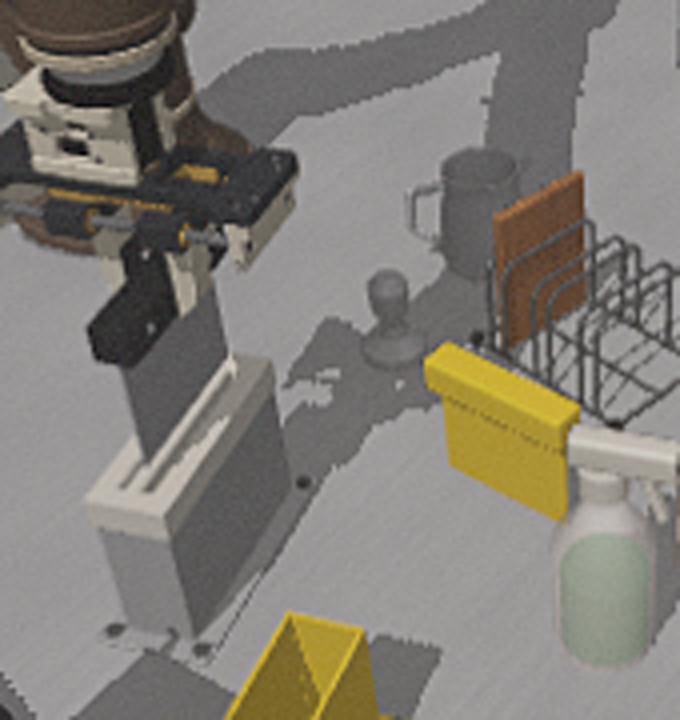

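The crop shows the insert seated in the grey housing and the blade just above it, over the slot. I'm lowering it gently while watching the force.

Request:
arm_command --pt "20 6 0 -0.5 0 0 0" --pt "20 5 0 0 0 0 0" --pt "20 4 0 0 0 0 0" --pt "20 3 0 0 0 0 0" --pt "20 3 0 0 0 0 0"

```text
clock: 18.27
position: [0.4365, -0.3369, 0.401]
ee_rot: [-0.234, 1.558, 0.234]
force: [-0.5, -0.2, -2.3]
width: 0.325
```

Request:
arm_command --pt "20 4 0 0 0 0 0" --pt "20 4 0 0 0 0 0" --pt "20 0 0 0 0 0 0"

```text
clock: 18.65
position: [0.4364, -0.3367, 0.3929]
ee_rot: [-0.233, 1.559, 0.234]
force: [-0.4, -0.7, -3.7]
width: 0.324
```

Request:
arm_command --pt "20 8 0 0 0 0 0" --pt "20 10 0 0 0 0 0" --pt "20 10 0 0 0 0 0" --pt "20 8 0 0 0 0 0" --pt "20 4 0 0 0 0 0"

```text
clock: 19.27
position: [0.4364, -0.3368, 0.3525]
ee_rot: [-0.233, 1.559, 0.234]
force: [-0.9, -0.3, -4.0]
width: 0.322
```

Request:
arm_command --pt "20 8 0 0 0 0 0" --pt "20 10 0 0 0 0 0" --pt "20 8 0 0 0 0 0" --pt "20 4 0 0 0 0 0" --pt "20 2 0 0 0 0 0"

```text
clock: 19.9
position: [0.4365, -0.3369, 0.321]
ee_rot: [-0.234, 1.558, 0.234]
force: [0.1, -0.2, -2.6]
width: 0.323
```

Request:
arm_command --pt "20 2 0 0 0 0 0" --pt "20 1 0 0 0 0 0" --pt "20 1 0 0 0 0 0" --pt "20 0 0 0 0 0 0"

```text
clock: 20.4
position: [0.4365, -0.3368, 0.3172]
ee_rot: [-0.234, 1.558, 0.234]
force: [0.2, -0.5, -2.9]
width: 0.33
```

Request:
arm_command --pt "20 0.7 0 0 0 0 0" --pt "20 0.5 0 0 0 0 0" --pt "20 0 0 0 0 0 0"

```text
clock: 20.78
position: [0.4365, -0.3368, 0.316]
ee_rot: [-0.234, 1.558, 0.234]
force: [-0.1, 0.0, -2.4]
width: 0.326
```

Request:
arm_command --pt "20 0.7 0 0 0 0 0" --pt "20 0.7 0 0 0 0 0" --pt "20 0 0 0 0 0 0"

```text
clock: 21.15
position: [0.4365, -0.3369, 0.3151]
ee_rot: [-0.233, 1.558, 0.234]
force: [-1.7, 1.6, 5.4]
width: 0.322
```

Request:
arm_command --pt "20 0.4 0 0 0 0 0" --pt "20 0 0 0 0 0 0"

```text
clock: 21.4
position: [0.4364, -0.337, 0.3151]
ee_rot: [-0.233, 1.557, 0.234]
force: [-2.9, 4.6, 11.3]
width: 0.325
```

Request:
arm_command --pt "32 0 0 0 0 0 0" --pt "46 0 0 0 0 0 0" --pt "46 0 0 0 0 0 0" --pt "46 0 0 0 0 0 0" --newtons 10

```text
clock: 21.9
position: [0.4365, -0.3369, 0.3141]
ee_rot: [-0.234, 1.558, 0.234]
force: [-0.5, 0.3, -0.3]
width: 0.503
```

Request:
arm_command --pt "46 -10 0 0 0 0 0" --pt "46 -35 0 0 0 0 0" --pt "46 -45 0 0 0 0 0" --pt "46 -40 0 0 0 0 0" --pt "46 0 -50 0 0 0 0"

```text
clock: 22.52
position: [0.4528, -0.3829, 0.4486]
ee_rot: [-0.239, 1.551, 0.237]
force: [1.4, -0.9, 0.3]
width: 0.504
```

Request:
arm_command --pt "46 0 -55 0 0 0 0" --pt "46 0 -40 0 0 0 0" --pt "46 0 0 0 0 0 0" --pt "46 0 0 0 0 0 0"

```text
clock: 23.02
position: [0.4788, -0.4752, 0.4444]
ee_rot: [-0.233, 1.558, 0.234]
force: [-0.5, -0.6, -0.1]
width: 0.504
```

Run:
```python
from h import *
s=arm.observe();im=get_image("wrist");save(im,"w8.png");W=cloud(im,s);print(s["position"],s["force"])
def chk(W,z0,z1,n):
    rect(W,(.435,-.339),.12,z0,z1,n)
    p=W[(np.hypot(W[...,0]-.435,W[...,1]+.339)<.1)&(W[...,2]>z0)&(W[...,2]<z1)]
    a=np.radians(17);q=p[:,:2]-[.435,-.339];t=q@[-np.sin(a),np.cos(a)];w=q@[np.cos(a),np.sin(a)]
    c=np.linalg.lstsq(np.c_[t,w,np.ones(len(t))],p[:,2],rcond=None)[0];print("  tilt along,across",np.degrees(c[:2]).round(2),"z0",c[2].round(4))
Wt=cloud(get_image("top"));i2=get_image("scene")
for n,w in(("wrist",W),("top",Wt)):
    chk(w,.155,.175,n+" handle top (.164)");chk(w,.126,.142,n+" block top (.134)")
save(i2,"s4.png",(100,180,260,330),4)
```

```text
[ 0.4787926  -0.47521137  0.44437141] [-0.51644545 -0.57022528 -0.1235513 ]
wrist handle top (.164) 3683 c [ 445.  -363.3] size [29.9 76.3] ang 17.1 z med 0.1633
  tilt along,across [ 0.14 -0.18] z0 0.1632
wrist block top (.134) 3834 c [ 439.9 -369.9] size [ 58.4 103.5] ang 17.2 z med 0.1335
  tilt along,across [-0.15  0.11] z0 0.1334
top handle top (.164) 507 c [ 436.2 -335.9] size [ 30.9 129.4] ang 16.6 z med 0.1632
  tilt along,across [-0.07 -1.54] z0 0.1631
top block top (.134) 652 c [ 429.3 -337.7] size [ 60.3 167. ] ang 16.7 z med 0.1333
  tilt along,across [0.05 0.06] z0 0.1332
```

View pics/s4.png

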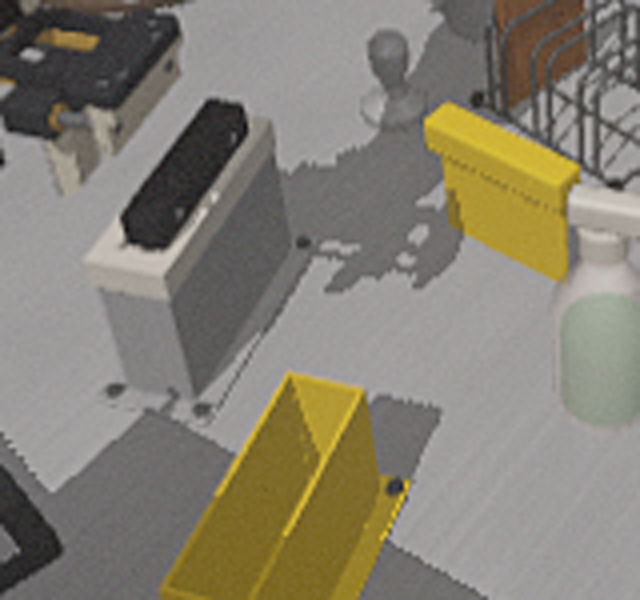

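The scraper's handle lies flat on the block: handle top at z ≈ 0.163 m, block top at 0.1335 m. The insert's flange is down on the housing and the gripper is clear, so I'm handing in.

```bash
python3 -c "
from cell import arm
print(arm.sign_off())"
```

```text
the job is handed in; nothing more can be done
None
```

I fitted the white insert into the grey steel housing, right side up, then took the black scraper off the drainer and slid it blade-down into the long slot. Both were lowered in steps until they touched down, then released. I handed in at about 23 s of robot time.

- **Insert:** the flange top measures about 133.4 mm above the counter (134 mm nominal) and is level to about 0.2°, so the shoulder is on the rim all round.
- **Scraper:** the handle top measures about 163.2 mm (164 mm nominal), so the handle rests flat on the block. Its yaw matches the slot.
- **Forces:** the highest force reported at the end of a move was about 12 N, as the scraper touched down. The gripper ended clear of everything.
- **Other things:** I touched nothing else. In the last picture, the board, tamper, spray bottle and the yellow look-alikes it shows looked undisturbed.
- **Disagreements:**
  - The top camera showed the handle tilted 1.5° across its width, where the wrist camera, from closer, showed 0.2°.
  - A scene-camera plane fit of the insert showed about 0.7° of tilt, where the wrist and top cameras showed under 0.2°.

I put both down to depth noise at the edges.

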